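# Seat the hanger post in its stand, foot edge first

### The arm

A 6-joint arm with a two-finger parallel gripper is mounted at the origin on the work surface. World frame = base frame: x ahead of the robot, y to its left, z up, the work surface at z = 0. Lengths are in m, angles in rad, forces in N, time in s.
With the tool pointing down it reaches from about 0.425 to 1.125 m from the base axis. Payload 14.9 kg.
Tool frame: the origin (TCP) lies between the finger pads; the fingertips stand 8 mm ahead of it and the grasp point (between the pads) lies 11 mm behind it; z points along the fingers, y is the line along which they close (so a half turn about z gives the same grasp; the last joint's range is limited). The gripper opens to 91 mm and grips with 3 to 60 N. Pads are 32 mm wide; open, the fingers measure 118 mm over their backs; the gripper's body (76 mm by 178 mm) begins 60 mm behind the grasp point.
Start: joints at [1.114, 0.379, 1.734, -0, 1.028, -0.033], TCP at [0.288, 0.638, 0.222] pointing down, gripper open.
Joint ranges: [-2.77, 2.77], [-0.74, 2.19], [0, 2.66], [-1.06, 4.2], [0.31, 2.87], [-3.08, 3.08]. Speed limits (rad/s): [1.89, 1.89, 2.39, 3.14, 3.14, 3.14].

### API

Orientations are given as a unit quaternion [w, x, y, z].
In Python, from bench import manip gives the robot as it stands.
- The arm moves only by the shell command python3 -m jog 'ROWS' [OPENING] [FORCE]. ROWS is a JSON object of lists of equal length, an entry for each row: "offset": the shift along the tool's x, y, z normalised to -1 to 1, where 1 is 50 cm, a list of three; "yaw": the turn about the tool's z normalised to -1 to 1, where 1 is pi rad. A call has 1 to 12 rows; each row is the pose to reach, as a shift and turn from the pose commanded when the call began, along the tool's axes at that moment, turning the shorter way round; what a row does not reach only later rows make up. A row lasts 1/8 s, in which the tool goes at most 62.5 mm and 10.7 degrees, less where a joint would pass 70% of its speed; a pose out of reach is approached as far as the arm can. A call with a number of a shift or a turn outside -1 to 1 is refused whole. A call with a gripper value outside its range is refused whole. OPENING is the finger opening in mm, from 0 to 91.2, set as the call begins (- or left out, the last holds). The fingers move at their own pace and stop on an object; FORCE is the grip in N (left out, the last holds). Time passes only in rows, so rows that repeat a pose let the fingers close. It gives the time, the measured TCP pose, the force, the opening and the grip force at its end, in the units of the state.
- manip.sense(): the state, without advancing time (a new reading comes with each control period).
- manip.get_image(name): name is "side" or "top"; returns the picture (400x640x3 uint8, blue, green, red); there is no depth.
- manip.camera_model(name): a dict with "K" (3x3 intrinsics, pixels), "T" (4x4, takes a point from camera to world coordinates). Camera axes: x right, y up, looking along -z (the intrinsics and any distortion apply to the point x, -y, -z); pixel columns grow to the right and rows downward; lengths in m; the calibration is good to about 2 mm. A picture is of the moment at which its call begins. camera_model takes no time and is no camera call.
- manip.hand_in(): hands the job in; it is judged then, once.
The state is a dict: "time": time; "joint_positions": joint angles; "qd": joint speeds; "joint_efforts": joint torques, N m; "tcp_pos": TCP position; "eef_rot": TCP orientation; "wrist_force": force on the tool from outside, world axes, zero at the start; "wrist_torque": the same for the moment, N m; "width": finger opening in m; "gripper_force": force on a finger pad.
Only numpy, scipy, OpenCV 4.12 (cv2) and the standard library are available. Lean on these libraries where they do the work, as an engineer would, in place of code of your own. Each camera call takes 0.05 s, during which the arm holds its last target. There are 200 camera calls.

### The job

Take the steel T-shaped hanger post out of its wooden rest and set it up in the sausage stand: lean it about 20 degrees, hook the low edge of its foot a few millimetres into the off-centre bore of the white nylon bush, feel for the bore's wall, then straighten the post and slide it fully home until it stands upright on the bore's floor. Do it gently: the bush must never take more than 20 N, so yield to what you feel. Let go of the post at the end, and leave the other things on the table where they are.

Things in the scene. Friction and masses are not known exactly. Their poses are not given: they have to be found in the camera images.
- post_mid (a point): Centre (half-way up, on the axis) of the loose hanger post: plain steel round bar, 26 mm diameter, 150 mm long, 0.2 to 0.45 kg; z runs up the bar. An 8 mm cross bar 10 mm below its top reaches 60 mm to either side along its y, ends turned up 16 mm. Grip the round bar below it, fingers closing along x; 43 mm above this point (32 mm below the top) is free.
- post_foot (a point): Centre of the post's flat, sharp-edged foot, 75 mm below post_mid on the axis; same axes as post_mid. The post may go into the bore at any turn about its own axis.
- stand: The fixed foot plate of the sausage stand, dark steel, 140 x 140 x 10 mm, with a raised middle whose top, 14 mm above the table, is the floor of the bore. Origin at the centre of its underside, on the table, z up.
- shoe: The fixed round steel shoe on the foot plate: an open ring, 94 mm outside, 86 mm inside, rim 36 mm above the table; origin at its centre, 10 mm above the table; same axes as the stand. In it is clamped a white nylon bush, 60 mm square, flat top 56 mm above the table, turned to any angle about the shoe's centre. It does not shift when pushed, but must not be pushed with over 20 N.
- shoe_mouth (a point): Centre of the shoe at the height of the bush's flat top (56 mm above the table); same axes as the shoe. The bush has one vertical round bore, 27.5 mm wide (post 26), with a 1 mm chamfer and a flat floor 42 mm below the mouth. The bush is eccentric: its bore's centre lies 9 mm from this point, in an unreported direction that differs each time: find the bore by feel or sight.
- rest: The fixed dark wooden rest block, 90 x 90 x 22 mm, origin at the centre of its underside. The post stands upright in its loose round recess of 32 mm diameter, 12 mm deep (floor 10 mm above the table).
- cup_rim (a point): Bystander: centre of the mouth of a loose steel cup, 68 mm wide, 75 mm high. Leave it alone.
- jar: Bystander: loose amber glass jar, 66 mm wide, 85 mm high; origin under its centre. Leave it alone.
- tongs: Bystander: loose black serving spatula, 240 mm long, lying along its x. Leave it alone.
- stick: Bystander: loose hard salami, 150 mm long and 42 mm thick, on the chopping board. Leave it alone.
Mind the look-alikes: they are no part of the job. What is shaped like the part that bears post_mid but blue or red is not meant.

How it is judged:
By the outcome, as a careful person would: the job done as asked, in the order asked, and still so for the second after the job is handed in, with the robot touching nothing.
It also fails if it takes over 72 s, if anything falls off the work surface, if the arm or the gripper's body presses on something with over 40 N, if the wrist force passes 120 N, or if a joint passes its speed limit or range.

## Working session

There is one attempt and no reset: what is moved stays moved. The work goes in short steps, Python scripts to look and compute and a shell command to move; the robot and the scene stay as the last step left them, time stands still between calls to the robot, and variables do not carry over. Pictures are saved under pics/ and viewed, at most 12 in all, crops included, and the job is handed in when it is done.

```bash
mkdir -p pics; ls
python3 - <<'E'
from bench import manip
import cv2
for n in("top","side"):
    cv2.imwrite(f"pics/{n}0.png",manip.get_image(n)); m=manip.camera_model(n); print(n,m)
s=manip.sense(); print(s)
E
```

```text
pics
top {'K': array([[519.52458945,   0.        , 305.00422497],
       [  0.        , 519.52458945, 198.71688166],
       [  0.        ,   0.        ,   1.        ]]), 'T': array([[ 0.00956206,  0.98016803, -0.19793739,  0.11190286],
       [-0.99994662,  0.00859777, -0.00573054,  0.14375639],
       [-0.00391507,  0.19798162,  0.98019791,  1.77370027],
       [ 0.        ,  0.        ,  0.        ,  1.        ]])}
side {'K': array([[445.82738142,   0.        , 318.59991361],
       [  0.        , 445.82738142, 193.95595023],
       [  0.        ,   0.        ,   1.        ]]), 'T': array([[ 9.22140732e-01,  2.42368505e-01, -3.01519451e-01,
         2.97707212e-04],
       [-3.86734602e-01,  5.96962306e-01, -7.02902805e-01,
        -8.76278876e-01],
       [ 9.63424492e-03,  7.64783311e-01,  6.44215545e-01,
         1.01799285e+00],
       [ 0.00000000e+00,  0.00000000e+00,  0.00000000e+00,
         1.00000000e+00]])}
{'time': 0.1, 'joint_positions': array([ 1.11368632e+00,  3.79332611e-01,  1.73471794e+00, -5.86868430e-06,
        1.02850392e+00, -3.33032228e-02]), 'qd': array([ 2.91561215e-05, -3.95936854e-04, -1.79237387e-03, -9.67415067e-04,
        2.03169449e-03,  1.20604694e-03]), 'joint_efforts': array([ 3.86588108e-04, -7.65031672e+01, -4.35289156e+01,  6.52147830e-02,
        3.98849021e-02,  5.17258275e-05]), 'tcp_pos': array([0.28771961, 0.63775773, 0.22137249]), 'eef_rot': array([-1.14306141e-04,  2.10319591e-01,  9.77632568e-01, -4.67132360e-04]), 'wrist_force': array([ 0.11559129,  0.01666225, -0.09513996]), 'wrist_torque': array([-0.03754313,  0.01664197,  0.01602473]), 'gripper_force': 0.0, 'width': 0.0913851955681269}
```

View pics/top0.png

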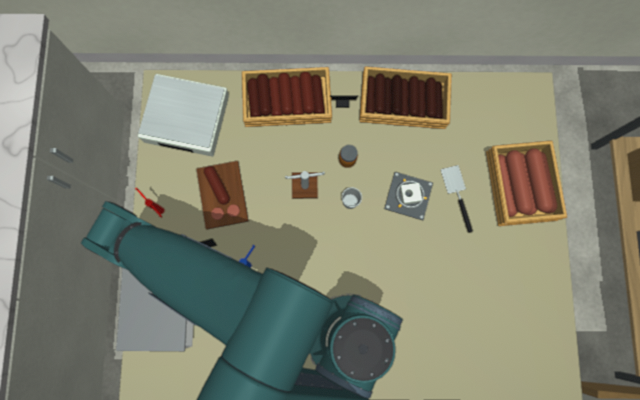

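View pics/side0.png

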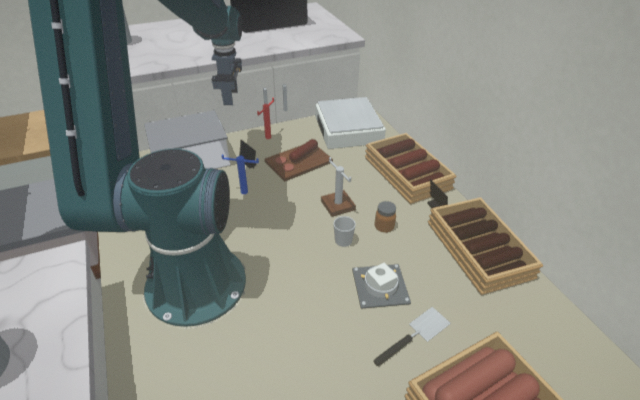

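Three T-posts are in view: steel at top (305,180)/side (340,185), red at side (267,120), and blue at side (241,172). The steel one, standing in the dark wooden rest, fits the description. The white bush in its ring is at top (411,193)/side (381,278). I'll confirm both in one enlarged mosaic.

Run:
```python
import cv2,numpy as np
t=cv2.imread("pics/top0.png");s=cv2.imread("pics/side0.png")
def c(im,x,y,w=50,h=37): 
    return cv2.resize(im[y:y+h,x:x+w],(400,296),interpolation=cv2.INTER_CUBIC)
m=np.vstack([np.hstack([c(t,280,162),c(t,385,175)]),np.hstack([cv2.resize(s[150:216,295:384],(400,296),interpolation=cv2.INTER_CUBIC),c(s,357,258)])])
cv2.imwrite("pics/m0.png",m)
```

```text
(no output)
```

View pics/m0.png

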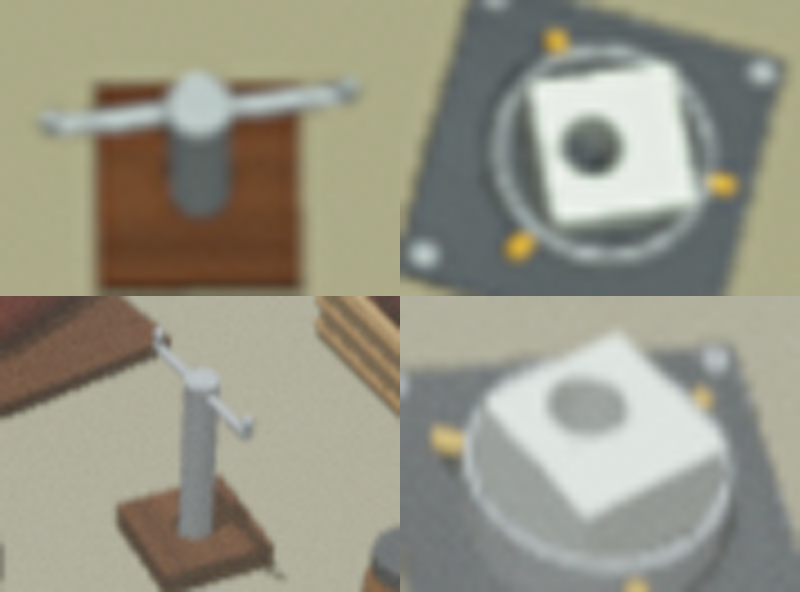

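The mosaic shows:
- The steel post stands in the wooden rest, with its top at mosaic (197,101) and its bar ends at (50,123) and (347,89).
- The bush's bore is at mosaic (592,145) from the top and (588,406) from the side.

Next I'll convert these to positions.

```bash
cat > h.py <<'E'
import numpy as np
from bench import manip
from scipy.spatial.transform import Rotation as R
def ray(n,px):
    m=manip.camera_model(n);d=np.linalg.inv(m["K"])@[px[0],px[1],1];T=m["T"]
    return T[:3,3],T[:3,:3]@[d[0],-d[1],-d[2]]
def onz(n,px,z):
    o,d=ray(n,px);return o+d*(z-o[2])/d[2]
def tool():
    s=manip.sense();q=s["eef_rot"];return s,np.array(s["tcp_pos"]),R.from_quat([q[1],q[2],q[3],q[0]]).as_matrix()
E
python3 - <<'E'
from h import *
f=lambda x,y,x0,y0,k=8,l=8:(x0+(x+.5)/k-.5,y0+(y+.5)/l-.5)
P=lambda a,*b:print(a,np.round(onz(*b),4))
P("post top T","top",f(197,101,280,162),.160)
P("post top S","side",f(203,84,295,150,400/89,296/66),.160)
a=onz("top",f(50,123,280,162),.162);b=onz("top",f(347,89,280,162),.162);print("bar",a,b,(a+b)/2,np.degrees(np.arctan2(*(b-a)[1::-1])))
P("bore T","top",f(192,145,385,175),.056)
P("bore S","side",f(188,110,357,258),.056)
for n,c,o in(("top",[(130,85),(272,62),(297,200),(155,222)],(385,175)),("side",[(220,36),(322,146),(188,224),(85,104)],(357,258))):
    q=np.array([onz(n,f(*p,*o),.056) for p in c]);print(n,q.mean(0),q[:,:2].round(4).tolist())
P("rest","top",f(198,185,280,162),.022)
s,p,M=tool();print(p,M.round(3))
E
```

```text
post top T [0.5178 0.1566 0.16  ]
post top S [0.5142 0.152  0.16  ]
bar [0.5077561  0.21512362 0.162     ] [0.52275463 0.09666253 0.162     ] [0.51525536 0.15589307 0.162     ] -82.78409331756319
bore T [ 0.4826 -0.1958  0.056 ]
bore S [ 0.4798 -0.199   0.056 ]
top [ 0.48398614 -0.20495264  0.056     ] [[0.5084, -0.1704], [0.5189, -0.2308], [0.4593, -0.2393], [0.4493, -0.1793]]
side [ 0.48132184 -0.20747952  0.056     ] [[0.5067, -0.1735], [0.5149, -0.2307], [0.4558, -0.2427], [0.4479, -0.183]]
rest [0.5151 0.1569 0.022 ]
[0.28771961 0.63775773 0.22137249] [[-0.912  0.411 -0.   ]
 [ 0.411  0.912 -0.001]
 [ 0.    -0.001 -1.   ]]
```

```bash
python3 -m jog '{"offset":[[-0.813,-0.694,-0.06],[-0.813,-0.694,-0.06],[-0.813,-0.694,-0.06],[-0.813,-0.694,-0.06],[-0.813,-0.694,-0.06],[-0.813,-0.694,-0.06],[-0.813,-0.694,-0.06],[-0.813,-0.694,-0.06],[-0.813,-0.694,-0.06],[-0.813,-0.694,-0.06],[-0.813,-0.694,-0.06],[-0.813,-0.694,-0.06]],"yaw":[0.325,0.325,0.325,0.325,0.325,0.325,0.325,0.325,0.325,0.325,0.325,0.325]}' 91
python3 - <<'E'
from h import *
s,p,M=tool();print(p,M.round(3),s["joint_positions"].round(2))
import cv2
t=manip.get_image("top");q=manip.get_image("side")
cv2.imwrite("pics/a.png",np.hstack([cv2.resize(t[110:260,240:440],(400,300)),cv2.resize(q[100:250,240:440],(400,300))]))
E
```

```text
time: 1.6
tcp_pos: [0.5153, 0.1555, 0.2518]
eef_rot: [-0.0, 0.661, 0.751, -0.0]
wrist_force: [-0.4, 0.4, -0.2]
width: 0.0908
gripper_force: 0.0
[0.51525777 0.15545413 0.25178341] [[-0.127  0.992 -0.   ]
 [ 0.992  0.127  0.   ]
 [ 0.    -0.    -1.   ]] [0.25 0.09 2.04 0.   1.01 0.12]
```

View pics/a.png

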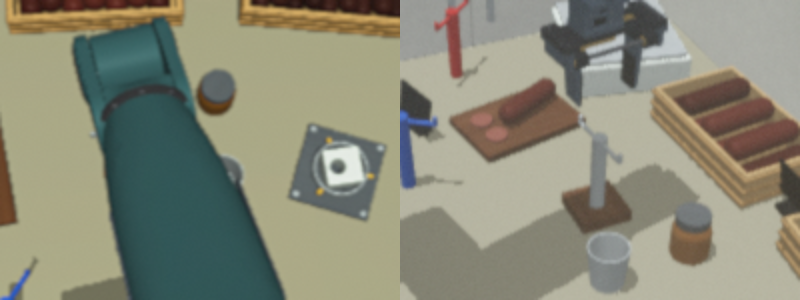

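```bash
python3 -m jog '{"offset":[[0,0,0.1],[0,0,0.2],[0,0,0.25],[0,0,0.27],[0,0,0.27],[0,0,0.27]],"yaw":[0,0,0,0,0,0]}' 
python3 -m jog '{"offset":[[0,0,0],[0,0,0],[0,0,0],[0,0,0],[0,0,0],[0,0,0]],"yaw":[0,0,0,0,0,0]}' 20 4
```

```text
time: 2.45
tcp_pos: [0.5164, 0.1549, 0.1181]
eef_rot: [0.001, 0.661, 0.75, 0.001]
wrist_force: [0.0, 0.3, 0.3]
width: 0.0911
gripper_force: 0.0
time: 3.2
tcp_pos: [0.5157, 0.1546, 0.1169]
eef_rot: [-0.0, 0.661, 0.75, -0.0]
wrist_force: [-0.4, 0.6, -0.6]
width: 0.0337
gripper_force: 0.0
```

```bash
python3 -m jog '{"offset":[[0,0,0],[0,0,0],[0,0,0]],"yaw":[0,0,0]}' 15 5
python3 -m jog '{"offset":[[0.008,0,0],[0.016,0,0],[0.024,0,0],[0.032,0,-0.001],[0.04,0,-0.001],[0.048,0,0],[0.056,0,0.001],[0.064,0,0.002],[0.072,0,0.003],[0.08,0,0.005],[0.08,0,0.005],[0.08,0,0.005]],"yaw":[0,0,0,0,0,0,0,0,0,0,0,0]}'
python3 - <<'E'
from h import *
import cv2
q=manip.get_image("side")
cv2.imwrite("pics/b.png",cv2.resize(q[110:230,270:430],(800,600),interpolation=cv2.INTER_CUBIC))
print(manip.sense()["wrist_torque"])
E
```

```text
time: 3.58
tcp_pos: [0.5156, 0.1546, 0.1169]
eef_rot: [-0.0, 0.661, 0.75, -0.0]
wrist_force: [-1.5, -0.8, -0.2]
width: 0.0259
gripper_force: 5.0
time: 5.08
tcp_pos: [0.5106, 0.1943, 0.1144]
eef_rot: [-0.0, 0.661, 0.75, -0.0]
wrist_force: [-0.7, -0.0, -0.8]
width: 0.0262
gripper_force: 5.0
[-0.16734488  0.51477927 -0.02614275]
```

View pics/b.png

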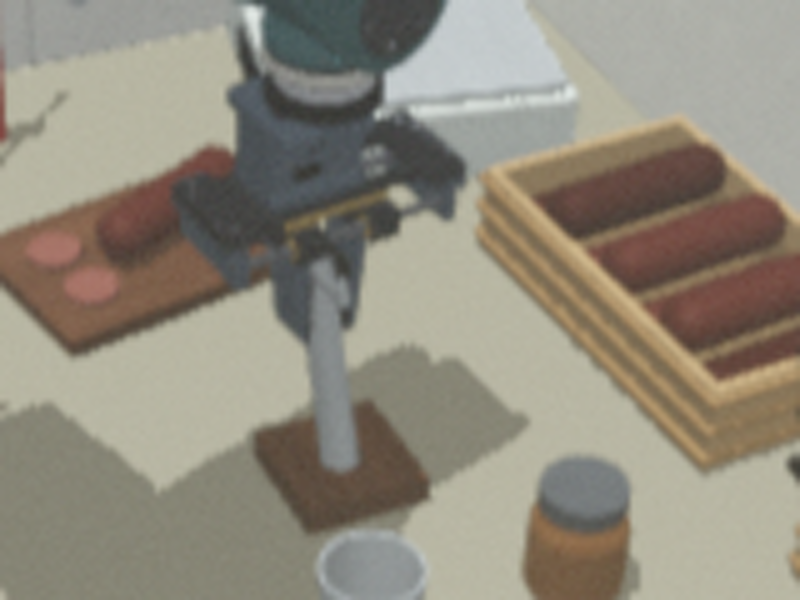

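The post leans in the recess as planned, with its foot at (340,465) in the crop. I'll grip firmly and lift.

```bash
python3 -m jog '{"offset":[[0,0,0],[0,0,0],[0,0,0],[0,0,-0.04],[0,0,-0.1],[0,0,-0.18],[0,0,-0.26],[0,0,-0.26],[0,0,-0.26]],"yaw":[0,0,0,0,0,0,0,0,0]}' 15 45
python3 - <<'E'
from h import *
import cv2
q=manip.get_image("side")
cv2.imwrite("pics/c.png",cv2.resize(q[70:190,270:430],(800,600),interpolation=cv2.INTER_CUBIC))
s,p,M=tool()
print(s["wrist_torque"],p, M[:,0])
# predicted pixels of axis points for lean 20deg
m=manip.camera_model("side")
def proj(X):
    c=m["T"][:3,:3].T@(X-m["T"][:3,3]);u=m["K"]@[c[0],-c[1],-c[2]];return u[:2]/u[2]
u=M[:,0];g=p-.011*M[:,2]
for th in(10,15,20,25):
  a=np.radians(th);d=-np.sin(a)*u+np.array([0,0,-np.cos(a)])
  # foot centre and mid
  print(th,[(((proj(g+L*d)-[270,70])+.5)*5-.5).round(1).tolist() for L in(.03,.118)])
E
```

```text
time: 6.25
tcp_pos: [0.51, 0.1941, 0.2431]
eef_rot: [-0.0, 0.661, 0.75, -0.001]
wrist_force: [-0.6, -0.3, -4.6]
width: 0.0257
gripper_force: 45.0
[-0.04453031 -0.01536467  0.00961647] [0.5097475  0.19405754 0.24267687] [-1.25558692e-01  9.92086141e-01 -3.21368816e-04]
10 [[325.1, 381.5], [333.0, 503.4]]
15 [[327.3, 382.8], [341.2, 508.8]]
20 [[329.4, 383.7], [349.4, 513.0]]
25 [[331.4, 384.2], [357.5, 515.9]]
```

View pics/c.png

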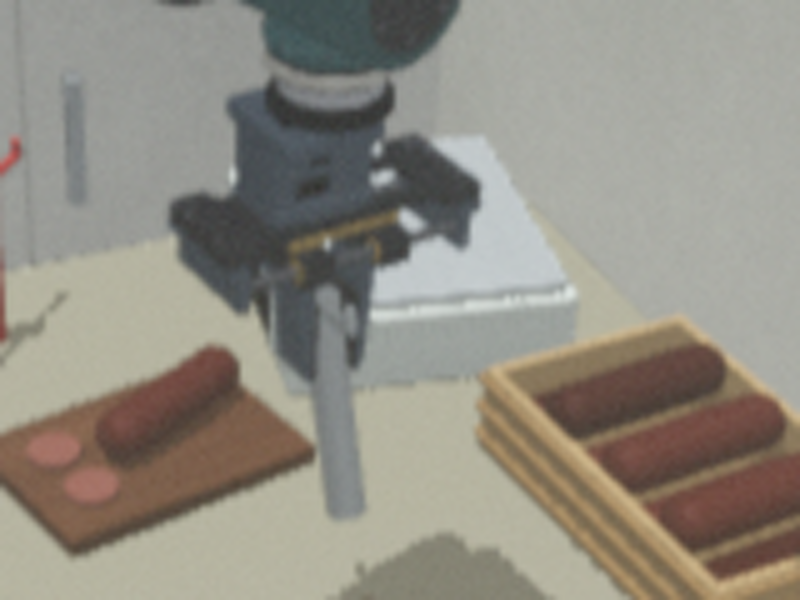

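Run:
```python
from h import *
import cv2
q=np.mean([manip.get_image("side").astype(float) for _ in range(3)],0)
w=q[:,:,2]-q[:,:,0]   # red-blue: table high, steel ~0
for r in range(148,176,2): print(r,w[r,326:350].round().astype(int).tolist())
```

```text
148 [19, 13, 5, 6, 4, 3, 0, -3, -4, -4, -5, -5, -7, -2, 9, 16, 18, 20, 20, 20, 21, 21, 21, 21]
150 [21, 21, 21, 20, 21, 20, 10, -1, -4, -5, -6, -5, -5, -3, 9, 19, 20, 21, 21, 20, 22, 20, 20, 21]
152 [22, 21, 22, 21, 21, 21, 14, 1, -3, -5, -4, -6, -5, -4, 4, 18, 21, 21, 21, 21, 22, 21, 21, 21]
154 [42, 31, 23, 22, 21, 20, 18, 3, -4, -5, -4, -6, -4, -4, 0, 18, 21, 21, 21, 21, 21, 21, 21, 21]
156 [50, 50, 48, 39, 28, 23, 20, 7, -2, -4, -5, -4, -5, -5, -1, 13, 19, 21, 21, 21, 21, 21, 21, 21]
158 [52, 50, 50, 50, 47, 41, 28, 12, 0, -4, -4, -4, -4, -5, -3, 9, 19, 21, 21, 21, 21, 21, 22, 20]
160 [50, 49, 46, 40, 39, 32, 26, 15, 1, -3, -4, -5, -5, -4, -4, 4, 19, 21, 21, 22, 21, 20, 20, 21]
162 [32, 28, 26, 27, 25, 23, 21, 18, 4, -3, -5, -4, -5, -5, -4, -1, 18, 21, 22, 21, 21, 21, 22, 21]
164 [22, 20, 21, 21, 22, 21, 21, 20, 8, -2, -3, -4, -5, -5, -5, -2, 13, 20, 21, 21, 22, 20, 21, 21]
166 [21, 21, 21, 21, 21, 22, 21, 21, 13, 0, -4, -4, -5, -4, -5, -3, 10, 19, 20, 22, 22, 21, 21, 21]
168 [21, 21, 22, 21, 21, 22, 21, 20, 16, 2, -3, -5, -4, -5, -5, -4, 5, 19, 21, 21, 21, 22, 21, 21]
170 [21, 21, 21, 21, 20, 21, 22, 21, 20, 5, -2, -4, -4, -5, -4, -5, 1, 19, 20, 21, 20, 21, 21, 21]
172 [21, 22, 21, 22, 21, 22, 21, 21, 20, 11, 0, -4, -4, -4, -3, -2, 3, 17, 21, 22, 21, 22, 22, 21]
174 [21, 21, 21, 21, 21, 20, 21, 22, 21, 19, 17, 14, 14, 13, 16, 18, 21, 21, 21, 21, 21, 21, 22, 21]
```

The lean measures about 16.5°. I'll dip back into the recess, add about 7 mm, and lift again.

```bash
python3 -m jog '{"offset":[[0,0,0.08],[0,0,0.16],[0,0,0.22],[0,0,0.25],[0,0,0.26],[0,0,0.26]],"yaw":[0,0,0,0,0,0]}'
python3 -m jog '{"offset":[[0,0,0],[0,0,0],[0.005,0,0],[0.01,0,0.001],[0.015,0,0.002],[0.015,0,0.002],[0.015,0,0.002]],"yaw":[0,0,0,0,0,0,0]}' 15 5
python3 -m jog '{"offset":[[0,0,0],[0,0,0],[0,0,0],[0,0,-0.04],[0,0,-0.1],[0,0,-0.18],[0,0,-0.26],[0,0,-0.26],[0,0,-0.26]],"yaw":[0,0,0,0,0,0,0,0,0]}' 15 45
cat > meas.py <<'E'
from h import *
s,p,M=tool();m=manip.camera_model("side")
def proj(X):
    c=m["T"][:3,:3].T@(X-m["T"][:3,3]);u=m["K"]@[c[0],-c[1],-c[2]];return u[:2]/u[2]
u=M[:,0];g=p-.011*M[:,2]
q=np.mean([manip.get_image("side").astype(float) for _ in range(3)],0);w=q[:,:,2]-q[:,:,0]
f=proj(g-np.array([0,0,.118])-.04*u);C=[];r1=int(f[1])
rows=range(r1-24,r1-1)
for r in rows:
    c0=int(round(f[0]-(f[1]-r)*.15))
    row=w[r,c0-14:c0+15];k=int(np.argmin(np.convolve(row,np.ones(5),'same')[5:-5]))+5
    i=k
    while row[i]<8 and i>1:i-=1
    j=k
    while row[j]<8 and j<27:j+=1
    L=i+(row[i]-8)/(row[i]-row[i+1]);Rr=j-(row[j]-8)/(row[j]-row[j-1]);C.append(c0-14+(L+Rr)/2)
k=np.polyfit(rows,C,1);print("slope",k[0],"x@foot row",r1,np.polyval(k,r1),np.round(C,1).tolist())
for th in(14,17,20,23):
  a=np.radians(th);d=-np.sin(a)*u+np.array([0,0,-np.cos(a)])
  A,B=proj(g+.03*d),proj(g+.118*d);print(th,(B-A)[0]/(B-A)[1],B)
print(p,s["wrist_force"])
E
python3 meas.py
```

```text
time: 7.2
tcp_pos: [0.5109, 0.1942, 0.1149]
eef_rot: [0.0, 0.661, 0.75, -0.0]
wrist_force: [-1.5, -2.3, -3.6]
width: 0.0256
gripper_force: 45.0
time: 8.07
tcp_pos: [0.5098, 0.2018, 0.1134]
eef_rot: [0.0, 0.661, 0.75, 0.0]
wrist_force: [-0.1, -0.7, -3.1]
width: 0.0258
gripper_force: 5.0
time: 9.2
tcp_pos: [0.5091, 0.2015, 0.2422]
eef_rot: [-0.0, 0.661, 0.75, -0.001]
wrist_force: [-0.4, -0.1, -4.6]
width: 0.0252
gripper_force: 45.0
slope 0.1865783722386507 x@foot row 172 339.4325430028234 [333.5, 335.3, 335.6, 335.7, 335.9, 336.1, 336.3, 336.5, 336.6, 336.7, 336.9, 337.1, 337.2, 337.4, 337.6, 337.7, 337.9, 338.1, 338.3, 338.4, 338.6, 338.7, 338.9]
14 0.10293760755881971 [336.37097095 170.05316287]
17 0.12970556974115982 [337.34887671 170.60921727]
20 0.15586828398298777 [338.32176356 171.07779953]
23 0.18158535449788005 [339.28715961 171.45681343]
[0.50906993 0.20150659 0.24218128] [-0.36181506 -0.06658525 -4.61892773]
```

Lean is now about 20.5°. Moving over the bush.

```bash
python3 -m jog '{"offset":[[-0.04,-0.01,0],[-0.12,-0.026,0],[-0.22,-0.048,0],[-0.33,-0.073,0],[-0.44,-0.097,0],[-0.55,-0.121,0],[-0.63,-0.139,0],[-0.69,-0.152,0],[-0.712,-0.157,0],[-0.712,-0.157,0.05],[-0.712,-0.157,0.1],[-0.712,-0.157,0.14]],"yaw":[0,0,0,0,0,0,0,0,0,0,0,0]}'
python3 -m jog '{"offset":[[0,0,0],[0,0,0],[0,0,0]],"yaw":[0,0,0]}'
python3 - <<'E'
from h import *
import cv2
q=manip.get_image("side");t=manip.get_image("top")
cv2.imwrite("pics/d.png",np.hstack([cv2.resize(q[200:300,320:420],(500,500),interpolation=cv2.INTER_CUBIC),cv2.resize(t[150:250,370:430],(300,500),interpolation=cv2.INTER_CUBIC)]))
s,p,M=tool();print(p,s["wrist_force"],s["joint_positions"].round(2))
E
```

```text
time: 10.85
tcp_pos: [0.4759, -0.1609, 0.1721]
eef_rot: [-0.001, 0.661, 0.75, -0.0]
wrist_force: [-0.1, -1.0, -4.7]
width: 0.0254
gripper_force: 45.0
time: 11.22
tcp_pos: [0.4771, -0.1614, 0.1743]
eef_rot: [0.001, 0.661, 0.75, 0.0]
wrist_force: [-0.3, -0.2, -4.2]
width: 0.0253
gripper_force: 45.0
[ 0.47692542 -0.16138612  0.17413256] [-0.09896079 -0.26124589 -3.59758406] [-0.37  0.14  2.15  0.    0.85 -0.5 ]
```

View pics/d.png

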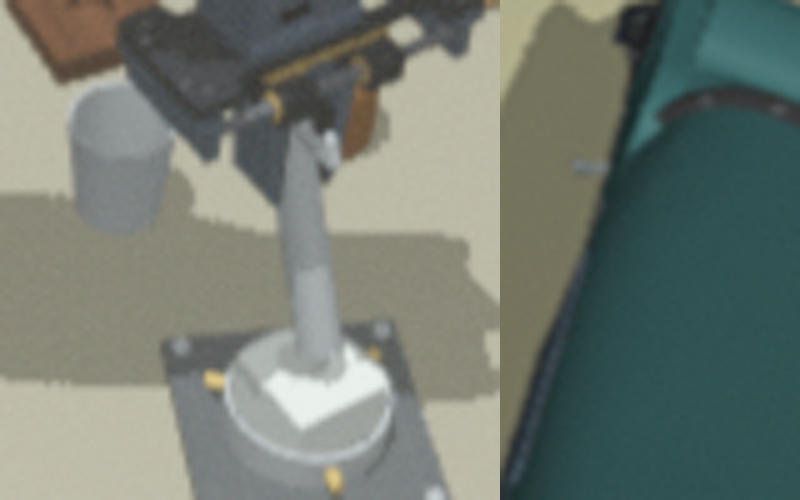

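Run:
```python
from h import *
s,p,M=tool();m=manip.camera_model("side")
def proj(X):
    c=m["T"][:3,:3].T@(X-m["T"][:3,3]);u=m["K"]@[c[0],-c[1],-c[2]];return u[:2]/u[2]
u=M[:,0];g=p-.011*M[:,2];a=np.radians(20.5);d=-np.sin(a)*u+np.array([0,0,-np.cos(a)])
F=g+.118*d;print("foot",F,proj(F))
q=np.mean([manip.get_image("side").astype(float) for _ in range(3)],0)
import cv2
for r in range(258,278,2): print(r,q[r,372:396].mean(1).round().astype(int).tolist())
for b in((.4808,-.1975,.056),(.4798,-.199,.056),(.4826,-.1958,.056)):print(proj(np.array(b)))
```

```text
foot [ 0.48210824 -0.20237865  0.07462624] [382.05188602 267.51672317]
258 [132, 132, 132, 132, 130, 124, 132, 152, 160, 166, 169, 171, 167, 160, 148, 134, 132, 132, 131, 131, 132, 131, 131, 133]
260 [132, 132, 131, 132, 130, 128, 141, 152, 161, 165, 169, 170, 170, 163, 153, 135, 133, 132, 132, 133, 132, 131, 132, 132]
262 [131, 132, 131, 131, 132, 133, 136, 148, 156, 163, 168, 169, 169, 166, 155, 139, 131, 132, 132, 131, 133, 132, 132, 131]
264 [131, 132, 131, 131, 132, 132, 132, 145, 156, 161, 167, 170, 170, 167, 159, 144, 123, 118, 119, 117, 117, 117, 116, 128]
266 [116, 123, 138, 151, 158, 164, 155, 147, 154, 160, 166, 169, 170, 168, 161, 149, 122, 103, 96, 94, 96, 97, 111, 138]
268 [166, 172, 177, 178, 173, 170, 162, 145, 151, 161, 166, 169, 170, 169, 163, 155, 156, 165, 140, 113, 99, 97, 100, 102]
270 [180, 179, 178, 168, 160, 157, 158, 145, 152, 159, 163, 169, 169, 169, 173, 165, 181, 226, 217, 180, 151, 132, 134, 127]
272 [179, 180, 178, 168, 159, 160, 158, 157, 156, 156, 156, 155, 152, 155, 175, 179, 188, 229, 234, 221, 216, 209, 179, 142]
274 [180, 180, 188, 211, 212, 197, 174, 164, 163, 161, 156, 157, 162, 174, 179, 180, 191, 230, 236, 237, 236, 236, 235, 225]
276 [190, 214, 232, 237, 236, 235, 229, 227, 228, 226, 218, 216, 215, 195, 212, 218, 232, 236, 236, 236, 237, 236, 236, 234]
[380.10866862 270.80879821]
[380.0529658  271.30177198]
[380.38211221 270.18112893]
```

```bash
python3 -m jog '{"offset":[[0.002,-0.003,0.006],[0.002,-0.003,0.012],[0.002,-0.003,0.018],[0.002,-0.003,0.022],[0.002,-0.003,0.024],[0.002,-0.003,0.024],[0.002,-0.003,0.024]],"yaw":[0,0,0,0,0,0,0]}' 15 25
python3 -m jog '{"offset":[[0,0,0.002],[0,0,0.002],[0,0,0.002]],"yaw":[0,0,0]}'
python3 -m jog '{"offset":[[0,0,0.002],[0,0,0.002],[0,0,0.002]],"yaw":[0,0,0]}'
python3 -m jog '{"offset":[[0,0,0.002],[0,0,0.002],[0,0,0.002]],"yaw":[0,0,0]}'
```

```text
time: 12.35
tcp_pos: [0.475, -0.1605, 0.1615]
eef_rot: [0.0, 0.661, 0.75, 0.0]
wrist_force: [-0.7, 0.9, -4.0]
width: 0.0255
gripper_force: 25.0
time: 12.72
tcp_pos: [0.475, -0.1605, 0.1604]
eef_rot: [0.0, 0.661, 0.75, 0.0]
wrist_force: [-0.5, 0.6, -2.5]
width: 0.0256
gripper_force: 25.0
time: 13.1
tcp_pos: [0.475, -0.1605, 0.1594]
eef_rot: [-0.0, 0.661, 0.75, -0.0]
wrist_force: [0.4, 0.9, -3.5]
width: 0.0255
gripper_force: 25.0
time: 13.48
tcp_pos: [0.475, -0.1605, 0.1584]
eef_rot: [-0.0, 0.661, 0.75, -0.0]
wrist_force: [-0.5, -0.0, -4.7]
width: 0.0258
gripper_force: 25.0
```

```bash
for i in 1 ; do python3 -m jog '{"offset":[[0,0,0.002],[0,0,0.002],[0,0,0.002]],"yaw":[0,0,0]}'; done
python3 -m jog '{"offset":[[0,0,0.002],[0,0,0.002],[0,0,0.002]],"yaw":[0,0,0]}'
```

```text
time: 13.85
tcp_pos: [0.475, -0.1605, 0.1574]
eef_rot: [-0.0, 0.661, 0.75, 0.0]
wrist_force: [0.5, 0.2, -2.7]
width: 0.0255
gripper_force: 25.0
time: 14.22
tcp_pos: [0.475, -0.1605, 0.1564]
eef_rot: [-0.0, 0.661, 0.75, 0.0]
wrist_force: [1.0, 0.6, -3.0]
width: 0.0258
gripper_force: 25.0
```

```bash
python3 -m jog '{"offset":[[0,0,0.002],[0,0,0.002],[0,0,0.002]],"yaw":[0,0,0]}'; python3 -c "
from h import *
s,p,M=tool();print(p,s['wrist_force'],s['wrist_torque'])"
```

```text
time: 14.6
tcp_pos: [0.475, -0.1605, 0.1555]
eef_rot: [0.0, 0.661, 0.75, 0.0]
wrist_force: [0.1, 0.7, -2.4]
width: 0.0257
gripper_force: 25.0
[ 0.47502062 -0.16051451  0.15548816] [ 0.06666756  0.66291495 -2.41973225] [-5.64026843e-02  8.31615834e-02 -1.13536921e-05]
```

```bash
python3 -m jog '{"offset":[[0.002,0,0],[0.004,0,0],[0.004,0,0],[0.004,0,0]],"yaw":[0,0,0,0]}'
python3 -m jog '{"offset":[[0.002,0,0],[0.002,0,0],[0.002,0,0]],"yaw":[0,0,0]}'
python3 -m jog '{"offset":[[0.002,0,0],[0.002,0,0],[0.002,0,0]],"yaw":[0,0,0]}'
```

```text
time: 15.1
tcp_pos: [0.4747, -0.1585, 0.1554]
eef_rot: [-0.0, 0.661, 0.75, 0.0]
wrist_force: [0.2, 0.1, -4.2]
width: 0.0257
gripper_force: 25.0
time: 15.48
tcp_pos: [0.4746, -0.1575, 0.1555]
eef_rot: [0.0, 0.661, 0.75, 0.0]
wrist_force: [0.6, -0.0, -3.6]
width: 0.0255
gripper_force: 25.0
time: 15.85
tcp_pos: [0.4745, -0.1565, 0.1554]
eef_rot: [0.0, 0.661, 0.75, -0.0]
wrist_force: [-1.0, 0.2, -4.1]
width: 0.0257
gripper_force: 25.0
```

```bash
python3 -m jog '{"offset":[[0.002,0,0],[0.002,0,0],[0.002,0,0]],"yaw":[0,0,0]}'
python3 -m jog '{"offset":[[0.002,0,0],[0.002,0,0],[0.002,0,0]],"yaw":[0,0,0]}'
python3 -m jog '{"offset":[[0.002,0,0],[0.002,0,0],[0.002,0,0]],"yaw":[0,0,0]}'
```

```text
time: 16.23
tcp_pos: [0.4744, -0.1555, 0.1554]
eef_rot: [0.0, 0.661, 0.75, -0.0]
wrist_force: [-0.5, 0.8, -4.2]
width: 0.0255
gripper_force: 25.0
time: 16.6
tcp_pos: [0.4742, -0.1545, 0.1554]
eef_rot: [0.0, 0.661, 0.75, 0.0]
wrist_force: [-0.1, 0.1, -4.4]
width: 0.0255
gripper_force: 25.0
time: 16.98
tcp_pos: [0.4741, -0.1536, 0.1554]
eef_rot: [0.0, 0.661, 0.75, -0.0]
wrist_force: [0.5, 0.6, -3.8]
width: 0.0256
gripper_force: 25.0
```

```bash
python3 -m jog '{"offset":[[0.002,0,0],[0.002,0,0],[0.002,0,0]],"yaw":[0,0,0]}'
python3 -m jog '{"offset":[[0.002,0,0],[0.002,0,0],[0.002,0,0]],"yaw":[0,0,0]}'
```

```text
time: 17.35
tcp_pos: [0.474, -0.1525, 0.1554]
eef_rot: [0.0, 0.661, 0.75, 0.0]
wrist_force: [-0.1, 0.3, -3.5]
width: 0.0257
gripper_force: 25.0
time: 17.73
tcp_pos: [0.4739, -0.1516, 0.1554]
eef_rot: [0.0, 0.661, 0.75, 0.0]
wrist_force: [0.7, -0.0, -4.1]
width: 0.0261
gripper_force: 25.0
```

```bash
python3 -m jog '{"offset":[[0.002,0,0],[0.002,0,0],[0.002,0,0]],"yaw":[0,0,0]}'
```

```text
time: 18.1
tcp_pos: [0.4737, -0.1506, 0.1554]
eef_rot: [0.0, 0.661, 0.75, -0.0]
wrist_force: [-0.1, -0.4, -3.1]
width: 0.0251
gripper_force: 25.0
```

Run:
```python
import cv2,numpy as np
from bench import manip
q=np.mean([manip.get_image("side").astype(float) for _ in range(3)],0).astype(np.uint8)
cv2.imwrite("pics/e.png",cv2.resize(q[240:300,345:425],(800,600),interpolation=cv2.INTER_CUBIC))
```

```text
(no output)
```

View pics/e.png

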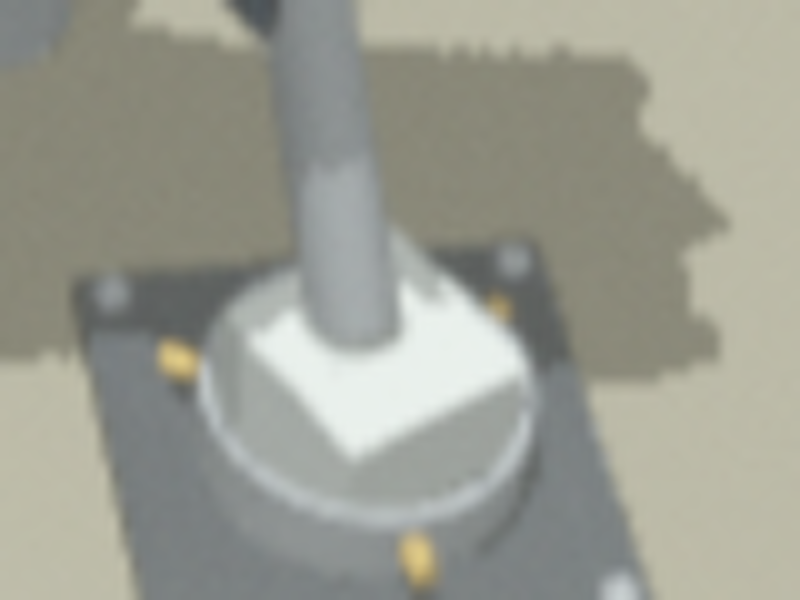

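The foot's near edge is at (358,348) and its centre is almost on the bore centre at (355,318). The low edge should therefore be about 12 mm along, just short of the wall, so I'll keep feeling.

```bash
python3 -m jog '{"offset":[[0.002,0,0],[0.002,0,0],[0.002,0,0]],"yaw":[0,0,0]}'
python3 -c "
from h import *
s,p,M=tool();print(s['wrist_force'],s['wrist_torque'])"
python3 -m jog '{"offset":[[0.002,0,0],[0.002,0,0],[0.002,0,0]],"yaw":[0,0,0]}'
python3 -c "
from h import *
s,p,M=tool();print(s['wrist_force'],s['wrist_torque'])"
```

```text
time: 18.62
tcp_pos: [0.4737, -0.1496, 0.1555]
eef_rot: [0.0, 0.661, 0.75, -0.0]
wrist_force: [0.2, -1.5, -4.1]
width: 0.0254
gripper_force: 25.0
[ 0.17495828 -1.49402528 -4.08922491] [-0.43357178  0.02003303  0.02536406]
time: 19.0
tcp_pos: [0.4736, -0.1487, 0.1555]
eef_rot: [0.0, 0.661, 0.75, -0.0]
wrist_force: [0.8, -4.8, -3.8]
width: 0.0257
gripper_force: 25.0
[ 0.80389569 -4.82025285 -3.79432173] [-1.31316262 -0.10553949  0.06692842]
```

The wall is felt: fy is about −4.8 N and along the lean axis only. Next I'll back off a little, go deeper until the high edge of the foot reaches the opposite chamfer, then straighten with a soft grip.

```bash
python3 -m jog '{"offset":[[-0.004,0,0],[-0.006,0,0.002],[-0.007,0,0.004],[-0.007,0,0.006],[-0.007,0,0.006]],"yaw":[0,0,0,0,0]}' 15 15
python3 -m jog '{"offset":[[0,0,0.002],[0,0,0.002]],"yaw":[0,0]}'
python3 -m jog '{"offset":[[0,0,0.001],[0,0,0.001]],"yaw":[0,0]}'
python3 -c "
from h import *
s,p,M=tool();print(s['wrist_force'],s['wrist_torque'])"
```

```text
time: 19.62
tcp_pos: [0.4739, -0.152, 0.1523]
eef_rot: [-0.0, 0.661, 0.75, -0.0]
wrist_force: [-0.6, 0.4, -4.3]
width: 0.0254
gripper_force: 15.0
time: 19.88
tcp_pos: [0.474, -0.152, 0.1514]
eef_rot: [0.0, 0.661, 0.75, 0.0]
wrist_force: [-0.1, -0.4, -4.5]
width: 0.0259
gripper_force: 15.0
time: 20.12
tcp_pos: [0.4739, -0.1521, 0.1509]
eef_rot: [0.0, 0.661, 0.75, 0.0]
wrist_force: [1.5, -0.0, -3.9]
width: 0.0259
gripper_force: 15.0
[ 1.4576751  -0.04324427 -3.93801546] [ 0.07896235 -0.13140554  0.03880159]
```

```bash
python3 -m jog '{"offset":[[0,0,0.001],[0,0,0.001]],"yaw":[0,0]}'
python3 -m jog '{"offset":[[0,0,0.001],[0,0,0.001]],"yaw":[0,0]}'
python3 -m jog '{"offset":[[0,0,0.001],[0,0,0.001]],"yaw":[0,0]}'
python3 -c "
from h import *
s,p,M=tool();print(s['wrist_force'],s['wrist_torque'])"
```

```text
time: 20.38
tcp_pos: [0.4739, -0.1521, 0.1504]
eef_rot: [0.0, 0.661, 0.75, 0.0]
wrist_force: [0.5, 0.2, -3.3]
width: 0.0255
gripper_force: 15.0
time: 20.62
tcp_pos: [0.474, -0.1521, 0.1499]
eef_rot: [0.0, 0.661, 0.75, 0.0]
wrist_force: [0.6, 1.1, -3.6]
width: 0.0262
gripper_force: 15.0
time: 20.88
tcp_pos: [0.474, -0.1521, 0.1495]
eef_rot: [0.0, 0.661, 0.75, 0.0]
wrist_force: [0.9, 0.5, -1.9]
width: 0.0259
gripper_force: 15.0
[ 0.90441505  0.54625206 -1.86841702] [ 0.18592113 -0.20068412  0.04679304]
```

```bash
python3 -m jog '{"offset":[[-0.002,0,0.001],[-0.002,0,0.001]],"yaw":[0,0]}'
python3 -m jog '{"offset":[[-0.002,0,0.001],[-0.002,0,0.001]],"yaw":[0,0]}'
python3 -c "
from h import *
s,p,M=tool();print(s['wrist_force'],s['wrist_torque'])"
```

```text
time: 21.12
tcp_pos: [0.4741, -0.153, 0.149]
eef_rot: [-0.0, 0.661, 0.75, 0.0]
wrist_force: [1.0, 2.8, -1.5]
width: 0.0256
gripper_force: 15.0
time: 21.38
tcp_pos: [0.4743, -0.1541, 0.1485]
eef_rot: [0.0, 0.661, 0.75, 0.0]
wrist_force: [0.1, 4.4, 2.1]
width: 0.0257
gripper_force: 15.0
[0.13695489 4.4270472  2.12437975] [ 0.97873372 -0.20258928  0.01751166]
```

```bash
python3 -m jog '{"offset":[[0,0,-0.001],[-0.002,0,-0.002],[-0.004,0,-0.003],[-0.004,0,-0.003]],"yaw":[0,0,0,0]}' 15 8
python3 -c "
from h import *
s,p,M=tool();print(s['wrist_force'],s['wrist_torque'])"
python3 -m jog '{"offset":[[-0.002,0,-0.0005],[-0.004,0,-0.001],[-0.004,0,-0.001]],"yaw":[0,0,0]}'
python3 -c "
from h import *
s,p,M=tool();print(s['wrist_force'],s['wrist_torque'])"
```

```text
time: 21.88
tcp_pos: [0.4744, -0.1562, 0.1499]
eef_rot: [-0.0, 0.661, 0.75, -0.0]
wrist_force: [1.8, 0.4, -4.0]
width: 0.0258
gripper_force: 8.0
[ 1.80772061  0.35268453 -4.00096518] [ 0.12001258 -0.34431247  0.08805771]
time: 22.25
tcp_pos: [0.4747, -0.1581, 0.1505]
eef_rot: [0.0, 0.661, 0.75, 0.0]
wrist_force: [0.8, 1.1, -2.5]
width: 0.0258
gripper_force: 8.0
[ 0.76011157  1.14076828 -2.47909761] [ 0.26632235 -0.25185669  0.00242002]
```

```bash
python3 -m jog '{"offset":[[-0.003,0,0],[-0.006,0.001,0],[-0.008,0.001,0],[-0.008,0.001,0]],"yaw":[0,0,0,0]}'
python3 - <<'E'
from h import *
import cv2
s,p,M=tool();print(s['wrist_force'],s['wrist_torque'])
q=np.mean([manip.get_image("side").astype(float) for _ in range(3)],0).astype(np.uint8)
cv2.imwrite("pics/f.png",cv2.resize(q[220:300,345:425],(600,600),interpolation=cv2.INTER_CUBIC))
np.save("f.npy",q)
for r in range(240,274,3):
    print(r,q[r,368:392].mean(1).round().astype(int).tolist())
E
```

```text
time: 22.75
tcp_pos: [0.4756, -0.162, 0.1504]
eef_rot: [-0.0, 0.661, 0.75, -0.0]
wrist_force: [-0.2, 2.0, -0.5]
width: 0.0259
gripper_force: 8.0
[-0.19308055  1.97694177 -0.54716883] [ 0.36286706  0.0838045  -0.01400817]
240 [82, 78, 79, 81, 82, 86, 87, 88, 129, 138, 140, 141, 140, 132, 103, 130, 152, 162, 166, 177, 180, 180, 180, 179]
243 [161, 127, 94, 81, 84, 84, 86, 111, 133, 138, 139, 141, 139, 139, 139, 150, 159, 171, 177, 179, 180, 180, 179, 180]
246 [134, 134, 131, 127, 101, 88, 94, 125, 133, 138, 141, 140, 142, 139, 144, 156, 158, 160, 174, 170, 162, 161, 174, 177]
249 [130, 130, 130, 130, 129, 120, 122, 129, 133, 137, 139, 141, 140, 139, 133, 130, 129, 130, 131, 132, 130, 129, 130, 131]
252 [131, 129, 131, 130, 129, 123, 122, 129, 132, 136, 140, 141, 140, 140, 137, 132, 130, 130, 131, 131, 132, 130, 131, 130]
255 [131, 131, 132, 130, 131, 128, 123, 126, 130, 135, 139, 141, 141, 141, 137, 131, 131, 131, 130, 131, 131, 131, 131, 131]
258 [131, 131, 131, 131, 130, 130, 122, 126, 131, 134, 138, 141, 143, 141, 137, 132, 132, 132, 131, 130, 132, 130, 131, 130]
261 [130, 131, 129, 130, 131, 131, 124, 124, 129, 135, 137, 141, 142, 143, 140, 134, 133, 131, 132, 131, 131, 131, 131, 132]
264 [132, 131, 131, 130, 129, 129, 126, 123, 129, 135, 148, 160, 155, 147, 143, 144, 162, 166, 147, 127, 119, 118, 117, 117]
267 [99, 100, 109, 118, 139, 151, 161, 137, 132, 151, 159, 163, 162, 162, 159, 152, 156, 175, 178, 176, 162, 131, 107, 96]
270 [153, 169, 176, 178, 178, 178, 176, 152, 133, 149, 157, 161, 164, 162, 160, 152, 153, 205, 228, 216, 188, 179, 181, 202]
273 [152, 165, 176, 179, 178, 179, 179, 171, 157, 155, 157, 161, 164, 163, 162, 157, 167, 215, 233, 236, 234, 219, 196, 214]
```

View pics/f.png

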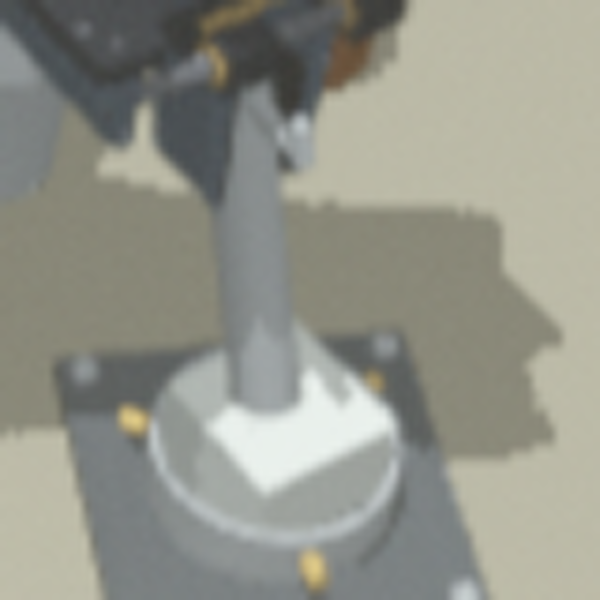

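The post sits in the bore and is straightening, with about 13° of lean left; its foot is at (264,405), against the bore centre at (266,388). Continuing.

```bash
python3 -m jog '{"offset":[[-0.003,0,-0.001],[-0.006,0,-0.002],[-0.008,0,-0.002],[-0.008,0,-0.002]],"yaw":[0,0,0,0]}'
python3 -m jog '{"offset":[[-0.003,0,-0.001],[-0.006,0,-0.002],[-0.008,0,-0.002],[-0.008,0,-0.002]],"yaw":[0,0,0,0]}'
python3 -c "
from h import *
s,p,M=tool();print(s['wrist_force'],s['wrist_torque'])"
```

```text
time: 23.4
tcp_pos: [0.4761, -0.166, 0.1514]
eef_rot: [0.0, 0.661, 0.75, -0.0]
wrist_force: [-0.8, 0.2, -2.1]
width: 0.0256
gripper_force: 8.0
time: 23.9
tcp_pos: [0.4766, -0.1699, 0.1524]
eef_rot: [-0.0, 0.661, 0.75, -0.0]
wrist_force: [-0.4, 1.6, -2.7]
width: 0.0259
gripper_force: 8.0
[-0.43824688  1.60930749 -2.73359686] [ 0.19288688  0.04297795 -0.02852564]
```

```bash
python3 -m jog '{"offset":[[-0.003,0,0],[-0.006,0,-0.001],[-0.008,0,-0.001],[-0.008,0,-0.001]],"yaw":[0,0,0,0]}'
python3 -m jog '{"offset":[[-0.003,0,0],[-0.006,0,0],[-0.008,0,0],[-0.008,0,0]],"yaw":[0,0,0,0]}'
python3 -c "
from h import *
s,p,M=tool();print(s['wrist_force'],s['wrist_torque'])"
```

```text
time: 24.4
tcp_pos: [0.4772, -0.1739, 0.1529]
eef_rot: [0.0, 0.661, 0.75, -0.0]
wrist_force: [-0.1, 1.4, -2.7]
width: 0.0258
gripper_force: 8.0
time: 24.9
tcp_pos: [0.4777, -0.1779, 0.1529]
eef_rot: [0.0, 0.661, 0.75, -0.0]
wrist_force: [0.0, 0.8, -3.9]
width: 0.0255
gripper_force: 8.0
[ 0.01114065  0.82176225 -3.86004105] [0.21436242 0.10922512 0.01618309]
```

```bash
python3 -m jog '{"offset":[[-0.003,0,0],[-0.006,0,0],[-0.008,0,0],[-0.008,0,0]],"yaw":[0,0,0,0]}'
python3 -c "
from h import *
s,p,M=tool();print(s['wrist_force'],s['wrist_torque'])"
```

```text
time: 25.4
tcp_pos: [0.4782, -0.1818, 0.1529]
eef_rot: [0.0, 0.661, 0.75, -0.0]
wrist_force: [-0.4, 1.9, -3.3]
width: 0.0257
gripper_force: 8.0
[-0.44717126  1.89362762 -3.26658221] [0.14326366 0.0577842  0.03260806]
```

```bash
cat > tilt.py <<'E'
from h import *
m=manip.camera_model("side");s,p,M=tool();u=M[:,0];v=M[:,1];g=p-.011*M[:,2]
def proj(X):
    c=m["T"][:3,:3].T@(X-m["T"][:3,3]);q=m["K"]@[c[0],-c[1],-c[2]];return q[:2]/q[2]
q=np.mean([manip.get_image("side").astype(float) for _ in range(3)],0);w=q[:,:,2]-q[:,:,0]
f=proj(np.array([.48,-.198,.06]));rows=list(range(249,263));C=[]
for r in rows:
    row=w[r,366:396];th=6
    b=np.where(row<th)[0];b=b[(b>3)&(b<27)];i,j=b[0],b[-1]
    L=i-(th-row[i])/(row[i-1]-row[i]);Rr=j+(th-row[j])/(row[j+1]-row[j]);C.append(366+(L+Rr)/2)
print(np.round(C,2).tolist());k=np.polyfit(rows,C,1)
# lean in u-plane
B=np.array([.48,-.198,.06])
for th in(-4,0,4,8,12,16):
    a=np.radians(th);d=np.sin(a)*u+np.array([0,0,np.cos(a)]);A=proj(B+.04*d)-proj(B);print(th,round(A[0]/A[1],4),end="; ")
print("slope",k[0],"at row264",np.polyval(k,264),s["wrist_force"])
E
python3 tilt.py
```

```text
[383.17, 383.08, 380.43, 380.34, 380.34, 380.38, 380.33, 380.3, 380.28, 380.15, 380.18, 380.09, 380.12, 380.09]
-4 -0.23; 0 -0.1504; 4 -0.0815; 8 -0.0207; 12 0.0339; 16 0.0835; slope -0.17162951135860913 at row264 379.20199450056384 [-0.44717126  1.89362762 -3.26658221]
```

```bash
python3 -m jog '{"offset":[[-0.003,0,0],[-0.006,0,0],[-0.008,0,0],[-0.008,0,0]],"yaw":[0,0,0,0]}'
python3 -m jog '{"offset":[[-0.003,0,0],[-0.006,0,0],[-0.008,0,0],[-0.008,0,0]],"yaw":[0,0,0,0]}'
sed -i 's/rows=list(range(249,263))/rows=list(range(251,263))/' tilt.py; python3 tilt.py
```

```text
time: 26.05
tcp_pos: [0.4787, -0.1858, 0.1529]
eef_rot: [0.0, 0.661, 0.75, -0.0]
wrist_force: [0.2, 0.1, -3.5]
width: 0.0258
gripper_force: 8.0
time: 26.55
tcp_pos: [0.4792, -0.1898, 0.1529]
eef_rot: [0.0, 0.661, 0.75, -0.0]
wrist_force: [-0.6, 0.1, -3.7]
width: 0.0261
gripper_force: 8.0
[388.1, 392.57, 382.58, 381.46, 381.32, 381.16, 381.13, 381.11, 381.05, 380.93, 380.84, 380.77]
-4 -0.23; 0 -0.1504; 4 -0.0815; 8 -0.0207; 12 0.0339; 16 0.0835; slope -0.7009515568610394 at row264 377.4942097235994 [-0.56717581  0.14010851 -3.67527296]
```

```bash
python3 -m jog '{"offset":[[-0.003,0,0],[-0.006,0,0],[-0.008,0,0],[-0.008,0,0]],"yaw":[0,0,0,0]}'
python3 -m jog '{"offset":[[-0.002,0,0],[-0.004,0,0],[-0.004,0,0]],"yaw":[0,0,0]}'
sed -i 's/rows=list(range(251,263))/rows=list(range(254,264))/' tilt.py; python3 tilt.py
```

```text
time: 27.2
tcp_pos: [0.4797, -0.1938, 0.1529]
eef_rot: [0.0, 0.661, 0.75, -0.0]
wrist_force: [-1.2, 1.4, -3.5]
width: 0.0258
gripper_force: 8.0
time: 27.58
tcp_pos: [0.48, -0.1957, 0.1529]
eef_rot: [0.0, 0.661, 0.75, -0.0]
wrist_force: [-0.5, 1.3, -3.0]
width: 0.026
gripper_force: 8.0
[384.03, 382.18, 382.07, 381.82, 381.73, 381.63, 381.62, 381.44, 381.24, 381.15]
-4 -0.23; 0 -0.1504; 4 -0.0815; 8 -0.0207; 12 0.0339; 16 0.0835; slope -0.2202162290852352 at row264 380.6788313313465 [-0.46189158  1.34284955 -2.99773527]
```

```bash
python3 -m jog '{"offset":[[-0.002,0,0],[-0.004,0,0],[-0.004,0,0]],"yaw":[0,0,0]}'
python3 -m jog '{"offset":[[0,0,0.002],[0,0,0.004],[0,0,0.004]],"yaw":[0,0,0]}'
sed -i 's/rows=list(range(254,264))/rows=list(range(256,264))/' tilt.py; python3 tilt.py
```

```text
time: 28.1
tcp_pos: [0.4802, -0.1977, 0.1529]
eef_rot: [0.0, 0.661, 0.75, 0.0]
wrist_force: [0.3, 1.1, -2.8]
width: 0.0258
gripper_force: 8.0
time: 28.48
tcp_pos: [0.4801, -0.1976, 0.1508]
eef_rot: [-0.0, 0.661, 0.75, -0.0]
wrist_force: [0.7, 0.8, -4.1]
width: 0.0256
gripper_force: 8.0
[382.37, 382.12, 381.96, 381.84, 381.7, 381.6, 381.52, 381.37]
-4 -0.23; 0 -0.1504; 4 -0.0815; 8 -0.0207; 12 0.0339; 16 0.0835; slope -0.13355633609612946 at row264 381.210338087907 [ 0.66694298  0.77336894 -4.06887364]
```

```bash
python3 -m jog '{"offset":[[-0.001,0,0.003],[-0.002,0,0.006],[-0.002,0,0.008],[-0.002,0,0.008]],"yaw":[0,0,0,0]}'
python3 -m jog '{"offset":[[0,0,0.003],[0,0,0.006],[0,0,0.008],[0,0,0.008]],"yaw":[0,0,0,0]}'
python3 -c "
from h import *
s,p,M=tool();print(s['wrist_force'],s['wrist_torque'])"
```

```text
time: 29.12
tcp_pos: [0.4803, -0.1986, 0.1468]
eef_rot: [-0.0, 0.661, 0.75, -0.0]
wrist_force: [0.0, 1.3, -4.7]
width: 0.0259
gripper_force: 8.0
time: 29.62
tcp_pos: [0.4803, -0.1986, 0.1428]
eef_rot: [-0.0, 0.661, 0.75, -0.0]
wrist_force: [-0.5, 0.8, -4.7]
width: 0.0258
gripper_force: 8.0
[-0.47844537  0.75033263 -4.70103895] [0.18859726 0.05399138 0.0264132 ]
```

Sliding freely, at full weight with no resistance. Continuing down.

```bash
python3 -m jog '{"offset":[[0,0,0.003],[0,0,0.006],[0,0,0.009],[0,0,0.012],[0,0,0.014],[0,0,0.014]],"yaw":[0,0,0,0,0,0]}'
python3 -m jog '{"offset":[[0,0,0.003],[0,0,0.006],[0,0,0.008],[0,0,0.008]],"yaw":[0,0,0,0]}'
python3 tilt.py|tail -1
```

```text
time: 30.38
tcp_pos: [0.4803, -0.1986, 0.1358]
eef_rot: [-0.0, 0.661, 0.75, -0.0]
wrist_force: [-1.2, 0.4, -4.2]
width: 0.0255
gripper_force: 8.0
time: 30.88
tcp_pos: [0.4803, -0.1986, 0.1318]
eef_rot: [-0.0, 0.661, 0.75, -0.0]
wrist_force: [-0.3, 0.9, -4.2]
width: 0.0259
gripper_force: 8.0
-4 -0.23; 0 -0.1504; 4 -0.0815; 8 -0.0207; 12 0.0339; 16 0.0835; slope nan at row264 nan [-0.25910077  0.92463496 -4.18004987]tilt.py:10: RuntimeWarning: divide by zero encountered in scalar divide
  L=i-(th-row[i])/(row[i-1]-row[i]);Rr=j+(th-row[j])/(row[j+1]-row[j]);C.append(366+(L+Rr)/2)
```

```bash
python3 -m jog '{"offset":[[0,0,0.003],[0,0,0.006],[0,0,0.01],[0,0,0.012],[0,0,0.012]],"yaw":[0,0,0,0,0]}'
python3 -m jog '{"offset":[[0,0,0.002],[0,0,0.004],[0,0,0.004]],"yaw":[0,0,0]}'
python3 -m jog '{"offset":[[0,0,0.002],[0,0,0.004],[0,0,0.004]],"yaw":[0,0,0]}'
```

```text
time: 31.65
tcp_pos: [0.4802, -0.1986, 0.1258]
eef_rot: [-0.0, 0.661, 0.75, -0.0]
wrist_force: [-0.1, 1.1, -4.5]
width: 0.026
gripper_force: 8.0
time: 32.02
tcp_pos: [0.4803, -0.1986, 0.1239]
eef_rot: [-0.0, 0.661, 0.75, 0.0]
wrist_force: [-0.6, 0.6, -4.8]
width: 0.0258
gripper_force: 8.0
time: 32.4
tcp_pos: [0.481, -0.1991, 0.1227]
eef_rot: [0.001, 0.661, 0.75, 0.0]
wrist_force: [-1.5, -0.1, 8.2]
width: 0.026
gripper_force: 8.0
```

```bash
python3 -m jog '{"offset":[[0,0,-0.001],[0,0,-0.001],[0,0,-0.001]],"yaw":[0,0,0]}' 15 3
python3 -m jog '{"offset":[[0,0,0],[0,0,0],[0,0,0],[0,0,0]],"yaw":[0,0,0,0]}' 32
python3 -m jog '{"offset":[[0,0,0],[0,0,0],[0,0,0],[0,0,0],[0,0,0],[0,0,0]],"yaw":[0,0,0,0,0,0]}' 91
python3 - <<'E'
from h import *
import cv2
q=np.mean([manip.get_image("side").astype(float) for _ in range(3)],0).astype(np.uint8)
cv2.imwrite("pics/g.png",cv2.resize(q[210:300,335:425],(600,600),interpolation=cv2.INTER_CUBIC))
m=manip.camera_model("side")
def proj(X):
    c=m["T"][:3,:3].T@(np.array(X)-m["T"][:3,3]);k=m["K"]@[c[0],-c[1],-c[2]];k=k[:2]/k[2];return ((k-[335,210]+.5)*600/90).round(0)
for z in(.056,.148,.154,.164,.169): print(z,proj([.48,-.1975,z]))
E
```

```text
time: 32.78
tcp_pos: [0.4806, -0.1988, 0.1227]
eef_rot: [0.0, 0.661, 0.75, 0.0]
wrist_force: [-1.3, -0.4, 5.3]
width: 0.0262
gripper_force: 3.0
time: 33.28
tcp_pos: [0.4803, -0.1986, 0.1224]
eef_rot: [-0.0, 0.661, 0.75, -0.0]
wrist_force: [0.2, 0.6, 0.7]
width: 0.0319
gripper_force: 0.0
time: 34.02
tcp_pos: [0.4803, -0.1986, 0.1224]
eef_rot: [0.0, 0.661, 0.75, -0.0]
wrist_force: [0.3, 0.3, -0.7]
width: 0.0887
gripper_force: 0.0
0.056 [302. 409.]
0.148 [325. 258.]
0.154 [327. 248.]
0.164 [329. 230.]
0.169 [331. 221.]
```

View pics/g.png

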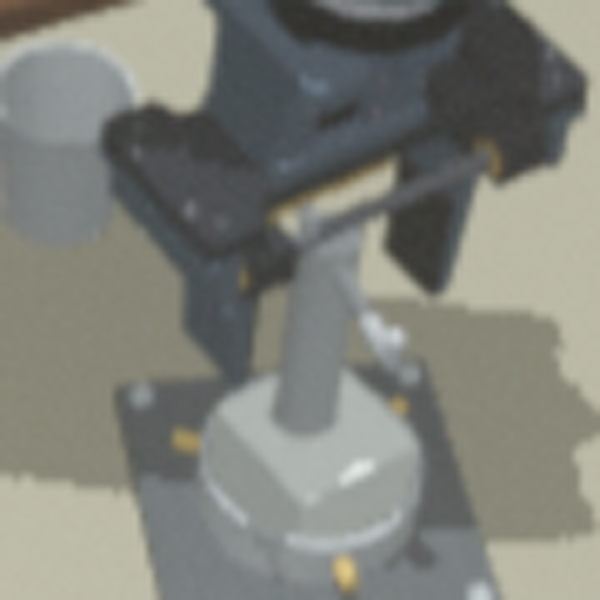

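The post stands upright in the bore (mouth at crop (302,409)) with the fingers open. Retreating upward, then checking the height of its top without a viewed picture.

```bash
python3 -m jog '{"offset":[[0,0,-0.03],[0,0,-0.08],[0,0,-0.16],[0,0,-0.26],[0,0,-0.34],[0,0,-0.36],[0,0,-0.36],[0,0,-0.36]],"yaw":[0,0,0,0,0,0,0,0]}'
python3 - <<'E'
from h import *
q=np.mean([manip.get_image("side").astype(float) for _ in range(3)],0).astype(np.uint8)
m=manip.camera_model("side")
def proj(X):
    c=m["T"][:3,:3].T@(np.array(X)-m["T"][:3,3]);k=m["K"]@[c[0],-c[1],-c[2]];return (k[:2]/k[2]).round(1)
for z in(.056,.164,.169):print(z,proj([.48,-.1975,z]))
w=q[:,:,2].astype(int)-q[:,:,0]
for r in range(234,270,2):print(r,''.join('#' if v<6 else '.' for v in w[r,360:405]))
import cv2;cv2.imwrite("pics/h.png",cv2.resize(q[220:310,335:425],(600,600),interpolation=cv2.INTER_CUBIC))
E
```

```text
time: 35.17
tcp_pos: [0.4797, -0.1983, 0.3012]
eef_rot: [-0.001, 0.661, 0.75, -0.0]
wrist_force: [0.3, -0.8, -1.2]
width: 0.091
gripper_force: 0.0
0.056 [379.9 270.9]
0.164 [383.9 244. ]
0.169 [384.1 242.7]
234 ................##...........................
236 .................###.........................
238 ..................###........................
240 ...................###.......................
242 ....................######...................
244 ....................#########................
246 ....................#########................
248 ....................#########................
250 ...................##########................
252 ...................##########................
254 ..................############...............
256 ..................#############..............
258 ..................#########..####............
260 ..................#########...######.........
262 .................##########....#####.........
264 .................##########....#######.......
266 ............###########################......
268 ########################################.....
```

View pics/h.png

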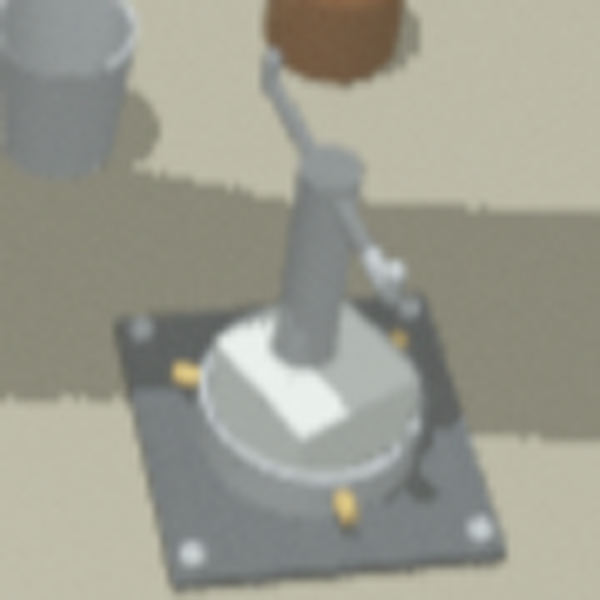

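The post's top centre is at crop (333,165), which is px (384.9,244.6). The prediction for a fully seated post is (383.9,244.0), so it is upright, home and clear of the gripper.

```bash
python3 -c "
from bench import manip
print(manip.hand_in())"
```

```text
the job is handed in; nothing more can be done
None
```

The steel post stands upright in the bush's bore, released and seated to within about 2 mm of the bore floor by the side-camera check; the job was handed in at about 35 s, and the highest force I read at the bush was about 13 N at touchdown.

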